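# Clear the tap ledge and hold the soap pump half drawn to show its seal

### The arm

A 6-joint arm with a two-finger parallel gripper is mounted at the origin on the work surface. World frame = base frame: x ahead of the robot, y to its left, z up, the work surface at z = 0. Lengths are in m, angles in rad, forces in N, time in s.
With the tool pointing down it reaches from about 0.25 to 0.8 m from the base axis. Payload 3.9 kg.
Tool frame: the origin (TCP) lies at the very end of the fingers, on their centre line; the grasp point (between the pads) lies 19 mm behind it; z points along the fingers, y is the line along which they close (so a half turn about z gives the same grasp; the last joint's range is limited). The gripper opens to 85 mm and grips with 20 to 120 N. Pads are 22 mm wide; open, the fingers measure 114 mm over their backs; the gripper's body (76 mm by 85 mm) begins 54 mm behind the grasp point. The pads swing forward as they close: fully open they stand 13 mm farther back than shut.
Start: joints at [-1.348, 0.26, -0.138, 1.173, 0, 1.571], TCP at [0.116, -0.512, 0.231] pointing down, gripper open.
Joint ranges: [-2.78, 2.78], [-0.83, 1.72], [-1.28, 1.37], [-1.9, 2.12], [-1.57, 1.48], [-3.14, 3.14]. Speed limits (rad/s): [2.57, 2.57, 3.14, 3.14, 3.14, 3.14].

### API

Orientations are given as a rotation vector (axis times angle).
In Python, from bench import r, eyes gives the robot as it stands (r), with the cameras (eyes).
- The arm moves only by the shell command python3 steer.py FILE, which reads ROWS from the file FILE. ROWS is a JSON object whose key "offsets" holds a list of rows, 1 to 5 of them, each of 7 numbers: a rotation vector rx, ry, rz in parts of the range, where 1.0 means 2 pi rad, then dx, dy, dz in shares of the most that a row can go, 1 being 50 mm, then the finger opening in m; each row shifts and turns the commanded pose from where the row before left it, along the tool's axes as they then stand; what a row does not reach is not made up. A row lasts 1/10 s, in which the tool goes at most 0.05 m and 0.15 rad, less where a joint would pass 70% of its speed; a pose out of reach is approached as far as the arm can. The fingers move at their own pace and stop on an object; the grip force is fixed at half the most. Time passes only in rows, so rows that do not move let the fingers close. It prints the time, the measured TCP pose, the force, the opening and the grip force at its end. Input that does not fit is refused with a message, and nothing moves.
- r.get_state(): the state, without advancing time (a new reading comes with each control period).
- eyes.camera(name): name is "scene" or "top"; returns a dict with "pixels" (420x560x3 uint8, red, green, blue), "intrinsics" (3x3 intrinsics, pixels), "eye" and "attitude" of the camera in the world. Camera axes: x right, y down, z forward; pixel columns grow to the right and rows downward; lengths in m; the calibration is good to about 2 mm. A picture is of the moment at which its call begins. There is no depth.
- r.close_job(): hands the job in; it is judged then, once.
The state is a dict: "time": time; "q": joint angles; "qd": joint speeds; "joint_torque": joint torques, N m; "eef_pos": TCP position; "ee_rot": TCP orientation; "force": force on the tool from outside, world axes, zero at the start; "moment": the same for the moment, N m; "grip_width": finger opening in m; "grip_force": force on a finger pad.
Only numpy, scipy, OpenCV 4.12 (cv2) and the standard library are available. Lean on these libraries where they do the work, as an engineer would, in place of code of your own. Each camera call takes 0.05 s, during which the arm holds its last target. There are 200 camera calls.

### The job

Clear the two leftover ends of black soap off the basin's tap ledge into the small open steel waste bin, so that nothing drops into the soap dispenser. Then draw the dispenser's pump straight up in its collar, gently and without wrenching it sideways or letting it come right out, until the rubber sealing ring on its barrel stands clear above the collar while the lower end of the barrel is still well inside, and finish holding it steady there, in the gripper, so that I can look over the seal. Leave the bin standing and the canister, trinket box, hair clip and tongue scraper as they are.

Things in the scene. Friction and masses are not known exactly. Their poses are not given: they have to be found in the camera images.
- basin: White ceramic wash basin, fixed on the counter, 360 (x) x 440 (y) x 120 mm high. Origin: centre of its underside; z up. The open bowl is on its -x side, towards the robot; the flat tap ledge, 120 mm above the counter, runs along the far side from x = 70 to 180 mm, over the full width.
- tap (a point): Foot of the steel mixer tap, fixed on the tap ledge at (125, 0, 120) mm in the basin's frame: a column 42 mm thick, 120 mm tall, spout and lever pointing to the basin's -x.
- collar (a point): Centre of the top of the dispenser's square steel collar plate (46 x 46 mm, 4 mm thick) on the tap ledge, at (125, 115, 124) mm in the basin's frame, with the basin's axes. The round upright bore in it is 25.6 mm wide and 69 mm deep, open below; a pull that strays sideways binds. The pump's shoulder rests on it.
- pump: Soap-dispenser pump, loose, 110 to 210 g, in the collar's bore; it slides freely up and falls back if let go. Origin: on its axis, under its round shoulder (36 mm wide, 5 mm thick), level with collar when home; z up, spout along -x. Below the origin: white barrel 24 mm wide down to -62 mm, with the sealing ring; then an 8 mm dip tube to -105 mm.
- pump_head (a point): Centre of the pump's steel head, on its axis, 29 mm above pump's origin: a block with flat sides, 36 (x) x 26 (y) x 30 mm high, on a 14 mm neck, with the pump's axes. A thin spout reaches 70 mm from the axis to -x at its upper part. The head is locked: it does not press in.
- seal_ring (a point): Centre of the black rubber sealing ring round the pump's barrel, 25 mm wide, 4 mm high, 20 mm below pump's origin and 42 mm above the barrel's lower end; hidden in the bore at first.
- soap_a: Leftover end of black bar soap, a rounded block 26 (x) x 42 (y) x 16 mm high, about 20 g, lying loose on the tap ledge. Origin: centre of its underside.
- soap_b: Leftover end of black bar soap, a rounded block 28 (x) x 34 (y) x 18 mm high, about 20 g, lying loose on the tap ledge. Origin: centre of its underside.
- bin: Small open round steel waste bin, 130 mm wide at the rim, 150 mm high, 3 mm wall, 0.7 kg, standing loose on the counter to the left or to the right of the basin. Origin: centre of its underside; z up.
- canister: Round frosted glass canister with wooden lid and knob, 96 mm wide, 140 mm high, loose on the counter on the other side of the basin from the bin. Origin: centre of its underside. To be left alone.
- trinket_box: Round ceramic trinket box, 82 mm wide, 58 mm high, loose on the counter to the right (-y) of the basin. Origin: centre of its underside. To be left alone.
- hair_clip: Plastic claw hair clip, 76 x 45 x 43 mm high, loose on the counter at the right (-y). Origin: centre of its underside. To be left alone.
- tongue_scraper: U-shaped steel tongue scraper, 130 x 60 x 6 mm, lying loose on the counter at the left (+y) beyond the bin's place. Origin: centre of the bow, on the counter. To be left alone.

How it is judged:
By the outcome, as a careful person would: the job done as asked, in the order asked, and still so for the second after the job is handed in, while the arm keeps its last pose, push and grip.
It also fails if it takes over 72 s, if anything falls off the work surface, if the arm or the gripper's body presses on something with over 40 N, if the wrist force passes 120 N, or if a joint passes its speed limit or range.

## Working session

There is one attempt and no reset: what is moved stays moved. The work goes in short steps, Python scripts to look and compute and a shell command to move; the robot and the scene stay as the last step left them, time stands still between calls to the robot, and variables do not carry over. Pictures are saved under pics/ and viewed, at most 10 in all, crops included, and the job is handed in when it is done.

```bash
ls; mkdir -p pics
python3 - <<'E'
from bench import r, eyes
import cv2
for n in("scene","top"):
    c=eyes.camera(n); cv2.imwrite(f"pics/{n}0.png",c["pixels"][:,:,::-1]); print(n,c["intrinsics"],c["eye"],c["attitude"])
s=r.get_state();print(s)
E
```

```text
bench.py
pics
steer.py
scene [[404.64990227   0.         283.42103213]
 [  0.         404.64990227 213.11732551]
 [  0.           0.           1.        ]] [1.23288191 0.00337087 0.8569087 ] [-1.73621957 -1.79757886  0.71948882]
top [[426.62406779   0.         283.03005341]
 [  0.         426.62406779 209.47164006]
 [  0.           0.           1.        ]] [ 0.40169188 -0.00573279  1.38127441] [-2.15242896  2.19043948 -0.10157929]
{'time': 0.1, 'q': array([-1.34798230e+00,  2.60603522e-01, -1.39239466e-01,  1.17270298e+00,
       -3.84449158e-05,  1.57080279e+00]), 'qd': array([-0.00215437, -0.00152344,  0.00331736,  0.00010088,  0.00020188,
        0.00073715]), 'joint_torque': array([ 8.68186507e-04, -4.06507301e+01,  2.54527920e+01,  1.00975600e-02,
       -1.28487318e-04,  1.03155722e-05]), 'eef_pos': array([ 0.11586435, -0.51142646,  0.23055613]), 'ee_rot': array([-3.12039418e+00, -3.49069036e-01,  3.65371141e-04]), 'force': array([ 0.55884501,  0.28686387, -0.44489564]), 'moment': array([ 0.01725486, -0.00578724, -0.00218816]), 'grip_force': 0.0, 'grip_width': 0.08545375852863486}
```

View pics/scene0.png

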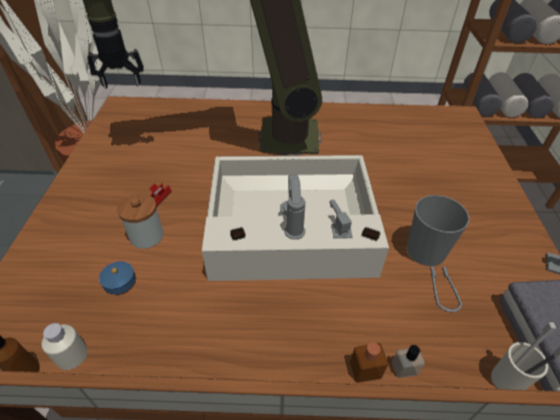

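View pics/top0.png

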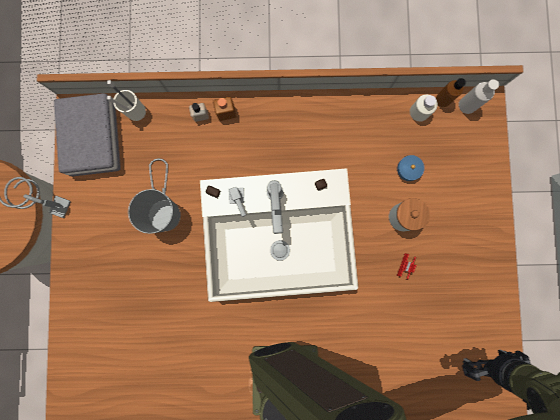

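The top view shows the basin slightly turned. The pump is at about (237,195), with one soap left of it at (213,191) and the other at (321,185) beyond the tap. The bin is at (154,213) on the left, with the scraper beyond it. The scene view agrees: soaps at (371,234) and (238,234), pump at (341,218), bin at (437,230).

```bash
cat > h.py <<'E'
import numpy as np, cv2
from bench import r, eyes
from scipy.spatial.transform import Rotation as R
def ray(c,px,z):
    px=np.atleast_2d(np.asarray(px,float)); d=np.c_[px,np.ones(len(px))]@np.linalg.inv(c["intrinsics"]).T@R.from_rotvec(c["attitude"]).as_matrix().T
    return c["eye"]+d*((z-c["eye"][2])/d[:,2])[:,None]
def proj(c,p):
    q=(np.atleast_2d(p)-c["eye"])@R.from_rotvec(c["attitude"]).as_matrix()@c["intrinsics"].T
    return q[:,:2]/q[:,2:]
def blob(c,box,cond):
    x0,y0,x1,y1=box; im=c["pixels"][y0:y1,x0:x1].astype(int); m=cond(im).astype(np.uint8)
    n,l,s,ce=cv2.connectedComponentsWithStats(m); i=1+np.argmax(s[1:,4])
    pts=np.argwhere(l==i)[:,::-1]+[x0,y0]; return pts
E
python3 - <<'E'
from h import *
np.set_printoptions(precision=4,suppress=True)
T=eyes.camera("top");S=eyes.camera("scene")
dark=lambda im:im.max(2)<70
for n,c,box in(("L",T,(203,181,224,200)),("R",T,(311,176,331,194)),("L",S,(358,224,386,244)),("R",S,(226,224,250,244))):
    p=blob(c,box,dark); print(n,len(p),p.min(0),p.max(0))
    hull=ray(c,p,.137)[:,:2].astype(np.float32); rc=cv2.minAreaRect(hull); print("  ",rc, hull.mean(0))
# basin
im=T["pixels"].astype(int); m=((im.min(2)>120)&(im.max(2)-im.min(2)<45)).astype(np.uint8)
p=blob(T,(190,160,365,310),lambda im:(im.min(2)>120)&(im.max(2)-im.min(2)<45))
w=ray(T,p,.12)[:,:2].astype(np.float32); rc=cv2.minAreaRect(w); print("basin",rc,cv2.boxPoints(rc),proj(T,np.c_[cv2.boxPoints(rc),np.full(4,.12)]))
# crops
a=cv2.resize(T["pixels"][165:315,125:365],None,fx=3.3,fy=3.3,interpolation=cv2.INTER_CUBIC); cv2.imwrite("pics/topc.png",a[:,:,::-1])
a=cv2.resize(S["pixels"][150:290,195:475],None,fx=2.8,fy=2.8,interpolation=cv2.INTER_CUBIC); cv2.imwrite("pics/scenec.png",a[:,:,::-1])
E
```

```text
L 51 [206 186] [219 197]
   ((0.5786266326904297, 0.20208504796028137), (0.038536593317985535, 0.02438562735915184), 65.73534393310547) [0.5776 0.2024]
R 57 [315 179] [326 189]
   ((0.5934624671936035, -0.11562950164079666), (0.0264827162027359, 0.03044784814119339), 24.8797550201416) [ 0.5927 -0.1175]
L 134 [362 228] [378 239]
   ((0.5881305932998657, 0.20085065066814423), (0.03709233179688454, 0.026811279356479645), 66.62223052978516) [0.5883 0.2007]
R 120 [231 228] [244 239]
   ((0.6011949777603149, -0.11509353667497635), (0.029773984104394913, 0.030644644051790237), 21.413406372070312) [ 0.6011 -0.1152]
basin ((0.4506598711013794, 0.012005150318145752), (0.35869067907333374, 0.4414322078227997), 3.7168796062469482) [[ 0.2574  0.2206]
 [ 0.286  -0.2199]
 [ 0.6439 -0.1966]
 [ 0.6153  0.2439]] [[207.3774 301.4685]
 [358.3573 288.8869]
 [346.5114 168.0144]
 [199.5521 180.0495]]
```

View pics/topc.png

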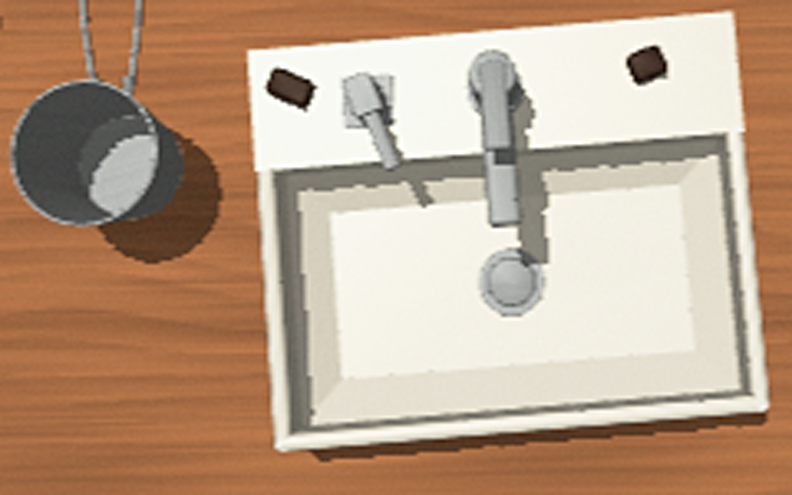

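View pics/scenec.png

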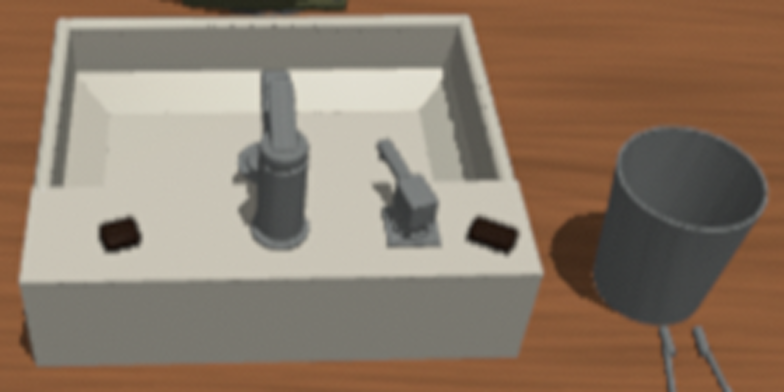

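The zoomed crops confirm the layout. In `topc`, the soap ends are at (290,88) and (647,64), the pump head at (365,90), its spout tip at (391,163), and the bin rim centre at about (85,152). The spout is turned a bit more than the basin. Next I measure the bin rim and the pump's heading.

```bash
cat > d.py <<'E'
import sys; from h import *
x,y,z,w=map(float,sys.argv[1:5]); s=r.get_state(); M=R.from_rotvec(s["ee_rot"]).as_matrix()
yaw=np.arctan2(M[1,0],M[0,0]); G=R.from_euler("z",w)*R.from_euler("x",np.pi)
rel=(R.from_matrix(M).inv()*G).as_rotvec(); d=np.array([x,y,z])-s["eef_pos"]
print("t",s["time"],"pos",s["eef_pos"].round(4),"yaw",yaw.round(3),"rot",rel.round(3),"d_now",(M.T@d).round(4),"d_after",(G.inv().apply(d)).round(4),"F",s["force"].round(1),"w",s["grip_width"].round(4),"gf",s["grip_force"])
E
python3 - <<'E'
from h import *
np.set_printoptions(precision=4,suppress=True)
T=eyes.camera("top");S=eyes.camera("scene")
f=lambda u,v:(125+u/3.3,165+v/3.3); g=lambda u,v:(195+u/2.8,150+v/2.8)
print("head top",ray(T,[f(365,88)],.168),"scene",ray(S,[g(415,187)],.168))
print("spout tip",ray(T,[f(391,163)],.158),ray(S,[g(384,145)],.158))
print("collar corners T",ray(T,[f(343,75),f(394,75),f(394,124),f(347,126)],.124))
print("collar corners S",ray(S,[g(388,245),g(440,242)],.124))
rim=ray(T,[f(11,152),f(85,80),f(159,152),f(85,225)],.15);print("bin rim T",rim,rim.mean(0))
rim=ray(S,[g(616,165),g(766,190),g(690,230),g(672,128)],.15);print("bin rim S",rim,rim.mean(0))
print("pred collar px", proj(T,[[.568,.135,.124]]),proj(S,[[.568,.135,.124]]))
E
python3 d.py .594 -.1155 .26 2.005
```

```text
head top [[0.5716 0.1308 0.168 ]] scene [[0.5657 0.1342 0.168 ]]
spout tip [[0.5067 0.1097 0.158 ]] [[0.5052 0.1123 0.158 ]]
collar corners T [[0.59   0.1556 0.124 ]
 [0.5892 0.1096 0.124 ]
 [0.5447 0.11   0.124 ]
 [0.5436 0.1522 0.124 ]]
collar corners S [[0.5931 0.1143 0.124 ]
 [0.5879 0.1592 0.124 ]]
bin rim T [[0.5229 0.4445 0.15  ]
 [0.5857 0.3802 0.15  ]
 [0.5206 0.3143 0.15  ]
 [0.4576 0.3786 0.15  ]] [0.5217 0.3794 0.15  ]
bin rim S [[0.5136 0.3181 0.15  ]
 [0.5391 0.4432 0.15  ]
 [0.5888 0.3653 0.15  ]
 [0.4631 0.3793 0.15  ]] [0.5261 0.3765 0.15  ]
pred collar px [[235.8982 194.929 ]] [[341.4941 229.9668]]Traceback (most recent call last):
  File "d.py", line 5, in <module>
    print("t",s["time"],"pos",s["eef_pos"].round(4),"yaw",yaw.round(3),"rot",rel.round(3),"d_now",(M.T@d).round(4),"d_after",(G.inv().apply(d)).round(4),"F",s["force"].round(1),"w",s["grip_width"].round(4),"gf",s["grip_force"])
                                                                                                                                                                                     ^^^^^^^^^^^^^^^^^^^^^
AttributeError: 'float' object has no attribute 'round'
```

The manual's scale: shifts go in shares of 50 mm and turns go in shares of 2 pi rad. Converting my numbers, -0.03 m is -0.6, -0.02 m is -0.4, -0.15 rad / 6.2832 = -0.0239.

```bash
sed -i 's/s\["grip_width"\].round(4)/round(s["grip_width"],4)/' d.py
echo '{"offsets": [[0, 0, -0.0239, 0, 0, -0.6, 0.06], [0, 0, -0.0239, 0, 0, -0.4, 0.06], [0, 0, -0.0239, 0, 0, 0, 0.06], [0, 0, -0.0239, 0, 0, 0, 0.06], [0, 0, -0.0239, 0, 0, 0, 0.06]]}' > mv.in && python3 steer.py mv.in
echo '{"offsets": [[0, 0, -0.0239, 0, 0, 0, 0.06], [0, 0, -0.0239, 0, 0, 0, 0.06], [0, 0, -0.0239, 0, 0, 0, 0.06], [0, 0, -0.0239, 0, 0, 0, 0.06], [0, 0, -0.0239, 0, 0, 0, 0.06]]}' > mv.in && python3 steer.py mv.in
echo '{"offsets": [[0, 0, -0.0239, 0, 0, 0, 0.06], [0, 0, -0.0207, 0, 0, 0, 0.06], [0, 0, 0, 0, 0, 0, 0.06]]}' > mv.in && python3 steer.py mv.in
python3 d.py .594 -.1155 .26 2.005
```

```text
time: 0.8
eef_pos: [0.116, -0.5121, 0.2815]
ee_rot: [2.772, 1.477, -0.0]
force: [-0.0, -0.4, -0.2]
grip_width: 0.0596
grip_force: 0.0
time: 1.3
eef_pos: [0.116, -0.5119, 0.2812]
ee_rot: [-2.039, -2.39, -0.0]
force: [-0.2, 1.9, 0.0]
grip_width: 0.0602
grip_force: 0.0
time: 1.6
eef_pos: [0.116, -0.5119, 0.2812]
ee_rot: [-1.694, -2.646, -0.0]
force: [0.2, -0.2, -0.6]
grip_width: 0.0598
grip_force: 0.0
t 1.6 pos [ 0.116  -0.5119  0.2812] yaw 2.002 rot [ 0.    -0.    -0.003] d_now [0.1601 0.6    0.0213] d_after [0.1585 0.6004 0.0212] F [ 0.2 -0.2 -0.6] w 0.0598 gf 0.0
```

To row units: 0.04 m is 0.8, 0.01 m is 0.2.

```bash
for i in 1 2 3; do echo '{"offsets": [[0, 0, 0, 0.2, 0.8, 0, 0.06], [0, 0, 0, 0.2, 0.8, 0, 0.06], [0, 0, 0, 0.2, 0.8, 0, 0.06], [0, 0, 0, 0.2, 0.8, 0, 0.06], [0, 0, 0, 0.2, 0.8, 0, 0.06]]}' > mv.in && python3 steer.py mv.in | head -2; done; echo '{"offsets": [[0, 0, 0, 0, 0, 0, 0.06]]}' > mv.in && python3 steer.py mv.in|head -2
python3 d.py .594 -.1155 .123 2.005
```

```text
time: 2.1
eef_pos: [0.2777, -0.3817, 0.2814]
time: 2.6
eef_pos: [0.4386, -0.2525, 0.2814]
time: 3.1
eef_pos: [0.5993, -0.1233, 0.2813]
time: 3.2
eef_pos: [0.6017, -0.1213, 0.28]
t 3.2 pos [ 0.6017 -0.1213  0.28  ] yaw 2.005 rot [ 0.002 -0.001 -0.   ] d_now [ 0.0083 -0.0048  0.157 ] d_after [ 0.0085 -0.0045  0.157 ] F [-1.   0.7 -0.9] w 0.0603 gf 0.0
```

To row units: 0.04 m is 0.8, 0.03 m is 0.6.

```bash
echo '{"offsets": [[0, 0, 0, 0.16, -0.1, 0.8, 0.06], [0, 0, 0, 0, 0, 0.8, 0.06], [0, 0, 0, 0, 0, 0.6, 0.06], [0, 0, 0, 0, 0, 0.4, 0.06], [0, 0, 0, 0, 0, 0.3, 0.06]]}' > mv.in && python3 steer.py mv.in; echo '{"offsets": [[0, 0, 0, 0, 0, 0.16, 0.06], [0, 0, 0, 0, 0, 0, 0.06], [0, 0, 0, 0, 0, 0, 0.06]]}' > mv.in && python3 steer.py mv.in|head -4
python3 d.py .594 -.1155 .123 2.005
python3 - <<'E'
from h import *
S=eyes.camera("scene")
a=cv2.resize(S["pixels"][150:290,155:435],None,fx=2.8,fy=2.8,interpolation=cv2.INTER_CUBIC); cv2.imwrite("pics/s1.png",a[:,:,::-1])
E
```

```text
time: 3.7
eef_pos: [0.5884, -0.1197, 0.1344]
ee_rot: [-1.696, -2.641, 0.002]
force: [0.7, -0.6, -0.2]
grip_width: 0.0599
grip_force: 0.0
time: 4.0
eef_pos: [0.5905, -0.1197, 0.129]
ee_rot: [1.695, 2.644, 0.0]
force: [0.2, -0.7, 0.2]
t 4.0 pos [ 0.5905 -0.1197  0.129 ] yaw 2.002 rot [ 0.001  0.001 -0.003] d_now [0.0024 0.005  0.006 ] d_after [0.0024 0.005  0.006 ] F [ 0.2 -0.7  0.2] w 0.06 gf 0.0
```

View pics/s1.png

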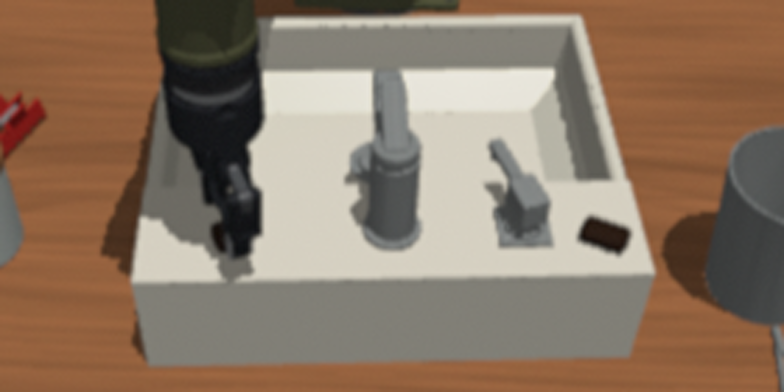

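The crop shows the fingers straddling the soap at (230,237), with the tap and pump clear. I correct by a few mm, then close.

To row units: 0.006 m is 0.12, 0.005 m is 0.1.

```bash
echo '{"offsets": [[0, 0, 0, 0.05, 0.1, 0.12, 0.06], [0, 0, 0, 0, 0, 0, 0.06], [0, 0, 0, 0, 0, 0, 0.015], [0, 0, 0, 0, 0, 0, 0.015], [0, 0, 0, 0, 0, 0, 0.015]]}' > mv.in && python3 steer.py mv.in; echo '{"offsets": [[0, 0, 0, 0, 0, 0, 0.015], [0, 0, 0, 0, 0, 0, 0.015], [0, 0, 0, 0, 0, -0.6, 0.015], [0, 0, 0, 0, 0, -0.8, 0.015], [0, 0, 0, 0, 0, -1, 0.015]]}' > mv.in && python3 steer.py mv.in
echo '{"offsets": [[0, 0, 0, 0, 0, -1, 0.015], [0, 0, 0, 0, 0, 0, 0.015]]}' > mv.in && python3 steer.py mv.in
python3 d.py .524 .378 .29 2.005
```

```text
time: 4.55
eef_pos: [0.594, -0.1151, 0.1229]
ee_rot: [1.693, 2.645, 0.001]
force: [-0.3, -0.2, -0.4]
grip_width: 0.0268
grip_force: 58.1
time: 5.05
eef_pos: [0.592, -0.1148, 0.2413]
ee_rot: [-1.691, -2.642, 0.003]
force: [1.9, -0.2, -0.5]
grip_width: 0.0266
grip_force: 58.3
time: 5.25
eef_pos: [0.5971, -0.1158, 0.3001]
ee_rot: [1.687, 2.635, 0.008]
force: [0.5, 0.9, -1.0]
grip_width: 0.0267
grip_force: 58.3
t 5.25 pos [ 0.5971 -0.1158  0.3001] yaw 2.003 rot [ 0.011  0.008 -0.002] d_now [0.4791 0.1402 0.0079] d_after [0.4787 0.1414 0.0101] F [ 0.5  0.9 -1. ] w 0.0267 gf 58.29920411109924
```

To row units: 0.04 m is 0.8, -0.002 m is -0.04.

```bash
echo '{"offsets": [[0, 0, 0, 0.8, -0.04, 0, 0.015], [0, 0, 0, 0.8, -0.04, 0, 0.015], [0, 0, 0, 0.8, -0.04, 0, 0.015], [0, 0, 0, 0.8, -0.04, 0, 0.015], [0, 0, 0, 0.8, -0.04, 0, 0.015]]}' > mv.in && python3 steer.py mv.in|head -2
echo '{"offsets": [[0, 0, 0, 0.8, -0.04, 0, 0.015], [0, 0, 0, 0.72, 0, 0, 0.015], [0, 0, 0, 0.68, 0.51, 0, 0.015], [0, 0, 0, 0.68, 0.51, 0, 0.015], [0, 0, 0, 0.68, 0.51, 0, 0.015]]}' > mv.in && python3 steer.py mv.in|head -2
echo '{"offsets": [[0, 0, 0, 0.68, 0.51, 0, 0.015], [0, 0, 0, 0.68, 0.51, 0, 0.015], [0, 0, 0, 0.68, 0.51, 0, 0.015], [0, 0, 0, 0, 0, 0, 0.015], [0, 0, 0, 0, 0, 0, 0.015]]}' > mv.in && python3 steer.py mv.in|sed -n '2p;5,6p'
python3 d.py .524 .378 .165 2.005
```

```text
time: 5.75
eef_pos: [0.4996, 0.0635, 0.2915]
time: 6.25
eef_pos: [0.4936, 0.2567, 0.2918]
eef_pos: [0.5203, 0.3804, 0.2906]
grip_width: 0.0264
grip_force: 58.4
t 6.75 pos [0.5203 0.3804 0.2906] yaw 2.004 rot [-0.003  0.001 -0.001] d_now [-0.0036  0.0027  0.1256] d_after [-0.0037  0.0023  0.1256] F [-0.3  0.5  0.2] w 0.0264 gf 58.40423226356506
```

To row units: 0.04 m is 0.8, 0.01 m is 0.2.

```bash
echo '{"offsets": [[0, 0, 0, -0.06, 0.04, 0.8, 0.015], [0, 0, 0, 0, 0, 0.8, 0.015], [0, 0, 0, 0, 0, 0.8, 0.015], [0, 0, 0, 0, 0, 0.8, 0.015], [0, 0, 0, 0, 0, 0.2, 0.015]]}' > mv.in && python3 steer.py mv.in|sed -n '2p;4p'
echo '{"offsets": [[0, 0, 0, 0, 0, 0, 0.015], [0, 0, 0, 0, 0, 0, 0.05], [0, 0, 0, 0, 0, 0, 0.05], [0, 0, 0, 0, 0, 0, 0.05], [0, 0, 0, 0, 0, 0, 0.05]]}' > mv.in && python3 steer.py mv.in
echo '{"offsets": [[0, 0, 0, 0, 0, -0.8, 0.06], [0, 0, 0, 0, 0, -1, 0.06], [0, 0, 0, 0, 0, -1, 0.06], [0, 0, 0, 0, 0, 0, 0.06], [0, 0, 0, 0, 0, 0, 0.06]]}' > mv.in && python3 steer.py mv.in|sed -n '2p;4p'
python3 d.py .58 .2015 .26 4.29
python3 - <<'E'
from h import *
S=eyes.camera("scene")
a=cv2.resize(S["pixels"][150:290,275:555],None,fx=2.8,fy=2.8,interpolation=cv2.INTER_CUBIC); cv2.imwrite("pics/s2.png",a[:,:,::-1])
E
```

```text
eef_pos: [0.5205, 0.3739, 0.1177]
force: [-0.7, -0.6, -0.8]
time: 7.75
eef_pos: [0.5246, 0.3786, 0.1238]
ee_rot: [1.693, 2.645, 0.004]
force: [0.8, -0.2, 0.5]
grip_width: 0.05
grip_force: 0.0
eef_pos: [0.5248, 0.3788, 0.2648]
force: [-0.2, 0.2, -0.8]
t 8.25 pos [0.5248 0.3788 0.2648] yaw 2.003 rot [ 0.004  0.005 -2.287] d_now [-0.1841 -0.0242  0.0045] d_after [ 0.1391 -0.123   0.0048] F [-0.2  0.2 -0.8] w 0.0597 gf 0.0
```

View pics/s2.png

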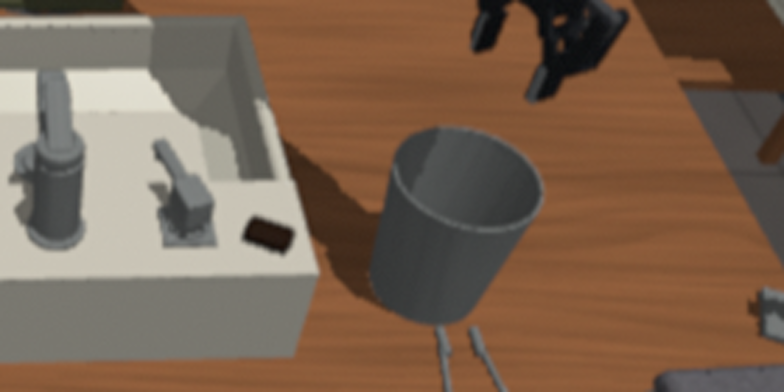

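The fingers are empty, so the soap is in the bin. The bin stands untouched, and the second soap is at (268,234). Now I turn for soap A.

To row units: -0.005 m is -0.1, -0.15 rad / 6.2832 = -0.0239.

```bash
echo '{"offsets": [[0, 0, -0.0239, 0, 0, -0.1, 0.06], [0, 0, -0.0239, 0, 0, 0, 0.06], [0, 0, -0.0239, 0, 0, 0, 0.06], [0, 0, -0.0239, 0, 0, 0, 0.06], [0, 0, -0.0239, 0, 0, 0, 0.06]]}' > mv.in && python3 steer.py mv.in|head -1
echo '{"offsets": [[0, 0, -0.0239, 0, 0, 0, 0.06], [0, 0, -0.0239, 0, 0, 0, 0.06], [0, 0, -0.0239, 0, 0, 0, 0.06], [0, 0, -0.0239, 0, 0, 0, 0.06], [0, 0, -0.0239, 0, 0, 0, 0.06]]}' > mv.in && python3 steer.py mv.in|head -1
echo '{"offsets": [[0, 0, -0.0239, 0, 0, 0, 0.06], [0, 0, -0.0239, 0, 0, 0, 0.06], [0, 0, -0.0239, 0, 0, 0, 0.06], [0, 0, -0.0239, 0, 0, 0, 0.06], [0, 0, -0.0239, 0, 0, 0, 0.06]]}' > mv.in && python3 steer.py mv.in|head -1
echo '{"offsets": [[0, 0, -0.0059, 0, 0, 0, 0.06], [0, 0, 0, 0.56, -0.492, 0, 0.06], [0, 0, 0, 0.56, -0.492, 0, 0.06], [0, 0, 0, 0.56, -0.492, 0, 0.06], [0, 0, 0, 0.56, -0.492, 0, 0.06]]}' > mv.in && python3 steer.py mv.in|head -2
echo '{"offsets": [[0, 0, 0, 0.56, -0.492, 0, 0.06], [0, 0, 0, 0, 0, 0, 0.06], [0, 0, 0, 0, 0, 0, 0.06]]}' > mv.in && python3 steer.py mv.in|head -2
python3 d.py .58 .2015 .123 4.29
```

```text
time: 8.8
time: 9.3
time: 9.8
time: 10.3
eef_pos: [0.5666, 0.2338, 0.2649]
time: 10.6
eef_pos: [0.5778, 0.1988, 0.2654]
t 10.6 pos [0.5778 0.1988 0.2654] yaw -1.995 rot [ 0.003 -0.002 -0.002] d_now [-0.0036 -0.0013  0.1424] d_after [-0.0033 -0.0009  0.1424] F [ 0.6 -0.3 -0.8] w 0.0602 gf 0.0
```

Run:
```python
from h import *
S=eyes.camera("scene")
p=blob(S,(362,226,380,242),lambda im:im.max(2)<70); w=ray(S,p,.13)[:,:2]; print(len(p),w.mean(0),cv2.minAreaRect(w.astype(np.float32)))
```

```text
133 [0.58199064 0.20277255] ((0.581909716129303, 0.20288288593292236), (0.037208959460258484, 0.027071896940469742), 66.62236022949219)
```

To row units: 0.04 m is 0.8, 0.03 m is 0.6.

```bash
echo '{"offsets": [[0, 0, 0, -0.07, -0.03, 0.8, 0.06], [0, 0, 0, 0, 0, 0.8, 0.06], [0, 0, 0, 0, 0, 0.6, 0.06], [0, 0, 0, 0, 0, 0.36, 0.06], [0, 0, 0, 0, 0, 0, 0.06]]}' > mv.in && python3 steer.py mv.in|sed -n '2p;4p';echo '{"offsets": [[0, 0, 0, 0, 0, 0, 0.06]]}' > mv.in && python3 steer.py mv.in|sed -n '2p;4p'
python3 d.py .581 .202 .123 4.29
```

```text
eef_pos: [0.578, 0.2029, 0.1353]
force: [-0.6, 0.1, 0.4]
eef_pos: [0.5808, 0.2035, 0.1391]
force: [0.3, -0.9, 1.1]
t 11.25 pos [0.5808 0.2035 0.1391] yaw -1.992 rot [ 0.001 -0.001  0.001] d_now [ 0.0013 -0.0008  0.0161] d_after [ 0.0013 -0.0008  0.0161] F [ 0.3 -0.9  1.1] w 0.0601 gf 0.0
```

To row units: 0.01 m is 0.2, 0.006 m is 0.12.

```bash
echo '{"offsets": [[0, 0, 0, 0.02, -0.02, 0.2, 0.06], [0, 0, 0, 0, 0, 0.12, 0.06], [0, 0, 0, 0, 0, 0, 0.06], [0, 0, 0, 0, 0, 0, 0.015], [0, 0, 0, 0, 0, 0, 0.015]]}' > mv.in && python3 steer.py mv.in|sed -n '2p;4p'
echo '{"offsets": [[0, 0, 0, 0, 0, 0, 0.015], [0, 0, 0, 0, 0, 0, 0.015], [0, 0, 0, 0, 0, 0, 0.015], [0, 0, 0, 0, 0, -0.6, 0.015], [0, 0, 0, 0, 0, -0.8, 0.015]]}' > mv.in && python3 steer.py mv.in
echo '{"offsets": [[0, 0, 0, 0, 0, -1, 0.015], [0, 0, 0, 0, 0, -0.8, 0.015], [0, 0, 0, 0, 0, 0, 0.015]]}' > mv.in && python3 steer.py mv.in
python3 d.py .524 .378 .28 4.29
```

```text
eef_pos: [0.5822, 0.2012, 0.1237]
force: [-1.5, -0.3, -0.8]
time: 12.25
eef_pos: [0.5798, 0.2004, 0.1913]
ee_rot: [1.703, -2.633, -0.002]
force: [-0.3, 0.2, 0.5]
grip_width: 0.0238
grip_force: 61.4
time: 12.55
eef_pos: [0.5848, 0.2022, 0.29]
ee_rot: [-1.7, 2.628, -0.004]
force: [0.3, -0.7, 0.5]
grip_width: 0.0242
grip_force: 61.4
t 12.55 pos [0.5848 0.2022 0.29  ] yaw -1.993 rot [-0.008  0.008 -0.   ] d_now [-0.1354  0.1277  0.01  ] d_after [-0.1355  0.1275  0.01  ] F [ 0.3 -0.7  0.5] w 0.0242 gf 61.37181043624878
```

To row units: -0.027 m is -0.54, 0.0255 m is 0.51.

```bash
echo '{"offsets": [[0, 0, 0, -0.54, 0.51, 0, 0.015], [0, 0, 0, -0.54, 0.51, 0, 0.015], [0, 0, 0, -0.54, 0.51, 0, 0.015], [0, 0, 0, -0.54, 0.51, 0, 0.015], [0, 0, 0, -0.54, 0.51, 0, 0.015]]}' > mv.in && python3 steer.py mv.in|head -2
echo '{"offsets": [[0, 0, 0, 0, 0, 0, 0.015], [0, 0, 0, 0, 0, 0, 0.015], [0, 0, 0, 0, 0, 0.8, 0.015], [0, 0, 0, 0, 0, 0.8, 0.015], [0, 0, 0, 0, 0, 0.8, 0.015]]}' > mv.in && python3 steer.py mv.in|sed -n '2p;4p'
python3 d.py .524 .378 .125 4.29
```

```text
time: 13.05
eef_pos: [0.5201, 0.3776, 0.2821]
eef_pos: [0.5216, 0.375, 0.1621]
force: [0.1, 0.4, -0.2]
t 13.55 pos [0.5216 0.375  0.1621] yaw -1.995 rot [-0.001  0.    -0.002] d_now [-0.0037 -0.001   0.0371] d_after [-0.0037 -0.001   0.0371] F [ 0.1  0.4 -0.2] w 0.0243 gf 61.371949911117554
```

To row units: 0.03 m is 0.6.

```bash
echo '{"offsets": [[0, 0, 0, 0, 0, 0.6, 0.015], [0, 0, 0, 0, 0, 0, 0.015], [0, 0, 0, 0, 0, 0, 0.05], [0, 0, 0, 0, 0, 0, 0.05], [0, 0, 0, 0, 0, 0, 0.05]]}' > mv.in && python3 steer.py mv.in|sed -n '2p;4,5p'
echo '{"offsets": [[0, 0, 0, 0, 0, 0, 0.05], [0, 0, 0, 0, 0, -0.8, 0.05], [0, 0, 0, 0, 0, -1, 0.06], [0, 0, 0, 0, 0, -1, 0.06], [0, 0, 0, 0, 0, -0.6, 0.06]]}' > mv.in && python3 steer.py mv.in|sed -n '2p;4,5p'
echo '{"offsets": [[0, 0, 0.0239, 0, 0, 0, 0.06], [0, 0, 0.0239, 0, 0, 0, 0.06], [0, 0, 0.0239, 0, 0, 0, 0.06], [0, 0, 0.0239, 0, 0, 0, 0.06], [0, 0, 0.0239, 0, 0, 0, 0.06]]}' > mv.in && python3 steer.py mv.in|sed -n '2p;4,5p'
python3 - <<'E'
from h import *
T=eyes.camera("top");S=eyes.camera("scene")
a=cv2.resize(T["pixels"][175:235,130:260],None,fx=6,fy=6,interpolation=cv2.INTER_CUBIC)
b=cv2.resize(S["pixels"][190:260,310:440],None,fx=6,fy=6,interpolation=cv2.INTER_CUBIC)[:240]
cv2.imwrite("pics/ts3.png",np.vstack([a,b])[:600,:,::-1]); print(a.shape,b.shape)
E
python3 d.py .567 .134 .26 3.50
```

```text
eef_pos: [0.5226, 0.3773, 0.1358]
force: [-0.5, -0.7, -0.3]
grip_width: 0.0498
eef_pos: [0.5219, 0.3773, 0.309]
force: [0.4, 1.3, 0.3]
grip_width: 0.0601
eef_pos: [0.5211, 0.3767, 0.3043]
force: [0.3, 0.4, 0.4]
grip_width: 0.0599
(360, 780, 3) (240, 780, 3)
t 15.15 pos [0.5211 0.3767 0.3042] yaw -2.743 rot [0.    0.001 0.04 ] d_now [ 0.052  -0.2415  0.0441] d_after [ 0.0422 -0.2434  0.0442] F [-0.4  0.4 -0.8] w 0.0597 gf 0.0
```

View pics/ts3.png

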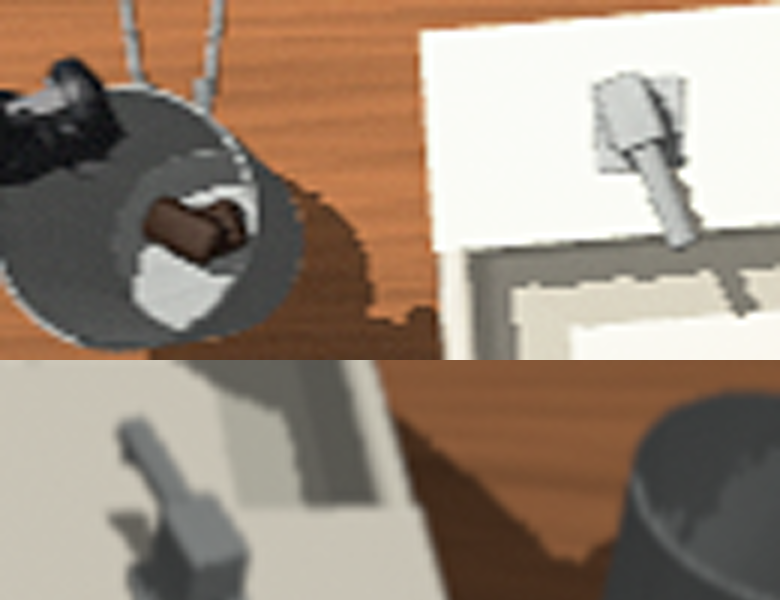

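Both soaps lie in the bin at about (200,228) in the upper half. The spout axis there runs from about (645,148) to the tip at (682,242).

Run:
```python
from h import *
np.set_printoptions(precision=4,suppress=True)
T=eyes.camera("top");S=eyes.camera("scene")
f=lambda u,v:(130+u/6,175+v/6); g=lambda u,v:(310+u/6,190+(v-360)/6)
for a,b in(((630,155),(668,245)),((660,140),(697,238)),((645,148),(682,242))):
    p=ray(T,[f(*a),f(*b)],.16); d=p[0]-p[1]; print("T spout",p[:,:2].ravel(),np.arctan2(d[1],d[0]))
for a,b in(((117,432),(165,510)),((143,418),(190,492))):
    p=ray(S,[g(*a),g(*b)],.163); d=p[1]-p[0]; print("S spout",p[:,:2].ravel(),np.arctan2(d[1],d[0]))
c=ray(S,[g(165,505),g(215,492),g(247,550),g(200,570)],.168)[:,:2]; print("S head top",c,c.mean(0),cv2.minAreaRect(c.astype(np.float32)))
e=c[2]-c[1]; print(np.arctan2(e[1],e[0])); e=c[3]-c[0]; print(np.arctan2(e[1],e[0]))
```

```text
T spout [0.5461 0.1337 0.5024 0.1158] 0.3889781626350808
T spout [0.5531 0.1192 0.5056 0.1019] 0.34976327589747847
T spout [0.5494 0.1264 0.5038 0.1091] 0.36417559885507916
S spout [0.5115 0.1049 0.5555 0.1218] 0.36709458151297747
S spout [0.5026 0.1161 0.5449 0.1325] 0.3705073758934924
S head top [[0.5576 0.1212]
 [0.5495 0.1416]
 [0.5808 0.1516]
 [0.5922 0.1325]] [0.57   0.1367] ((0.5708397030830383, 0.1370413601398468), (0.037764910608530045, 0.021951712667942047), 18.095212936401367)
0.30946278940181016
0.31582121215113323
```

To row units: -0.048 m is -0.96, 0.008 m is 0.16, 0.045 rad / 6.2832 = 0.0072.

```bash
echo '{"offsets": [[0, 0, 0.0072, 0, 0, 0, 0.06], [0, 0, 0, 0.16, -0.96, 0, 0.06], [0, 0, 0, 0.16, -0.96, 0, 0.06], [0, 0, 0, 0.16, -0.96, 0, 0.06], [0, 0, 0, 0.16, -0.96, 0, 0.06]]}' > mv.in && python3 steer.py mv.in|sed -n '2p'
echo '{"offsets": [[0, 0, 0, 0.16, -0.96, 0, 0.06], [0, 0, 0, 0, 0, 0, 0.06], [0, 0, 0, 0, 0, 0, 0.06], [0, 0, 0, 0, 0, 0, 0.06]]}' > mv.in && python3 steer.py mv.in|sed -n '2p;4,5p'
python3 d.py .568 .134 .235 3.505
```

```text
eef_pos: [0.5575, 0.1838, 0.3037]
eef_pos: [0.5664, 0.1382, 0.3035]
force: [-0.5, 0.6, -0.1]
grip_width: 0.0601
t 16.15 pos [0.5664 0.1382 0.3035] yaw -2.787 rot [ 0.     0.    -0.009] d_now [ 0.     -0.0045  0.0685] d_after [ 0.     -0.0045  0.0685] F [-0.5  0.6 -0.1] w 0.0601 gf 0.0
```

To row units: 0.04 m is 0.8, 0.03 m is 0.6, -0.009 rad / 6.2832 = -0.0014.

```bash
echo '{"offsets": [[0, 0, -0.0014, 0, -0.09, 0.6, 0.06], [0, 0, 0, 0, 0, 0.8, 0.06], [0, 0, 0, 0, 0, 0.6, 0.06], [0, 0, 0, 0, 0, 0.6, 0.06], [0, 0, 0, 0, 0, 0.4, 0.06]]}' > mv.in && python3 steer.py mv.in|sed -n '2p;4,5p'
echo '{"offsets": [[0, 0, 0, 0, 0, 0, 0.06], [0, 0, 0, 0, 0, 0, 0.06], [0, 0, 0, 0, 0, 0, 0.06]]}' > mv.in && python3 steer.py mv.in|sed -n '2p;4,5p'
python3 d.py .568 .134 .135 3.505
python3 - <<'E'
from h import *
S=eyes.camera("scene");T=eyes.camera("top")
a=cv2.resize(S["pixels"][180:260,280:410],None,fx=6,fy=6,interpolation=cv2.INTER_CUBIC); cv2.imwrite("pics/s4.png",a[:,:,::-1])
E
```

```text
eef_pos: [0.5665, 0.135, 0.1509]
force: [0.1, 0.2, 0.4]
grip_width: 0.06
eef_pos: [0.5691, 0.1344, 0.1549]
force: [-0.0, 0.4, -0.3]
grip_width: 0.06
t 16.95 pos [0.5691 0.1344 0.1549] yaw -2.778 rot [-0.     0.003  0.   ] d_now [0.0012 0.     0.0199] d_after [0.0012 0.     0.0199] F [-0.   0.4 -0.3] w 0.06 gf 0.0
```

View pics/s4.png

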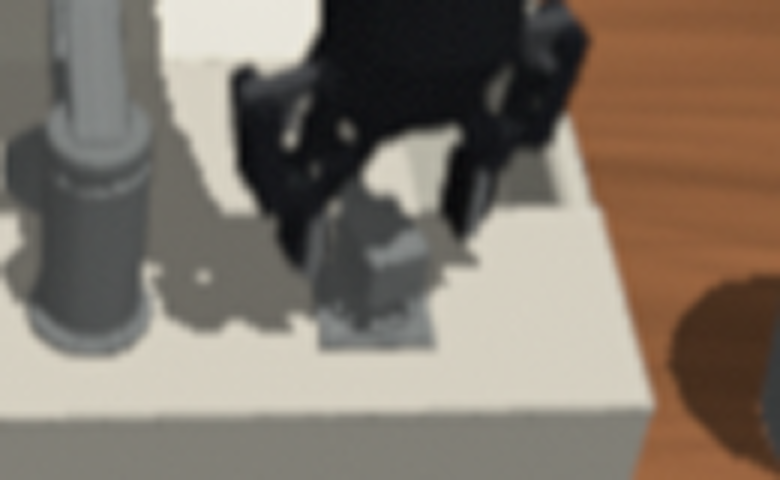

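The fingers straddle the pump head at (375,250), with tips at (300,265) and (465,235), and the tap is clear. I go down 20 mm and close.

To row units: 0.01 m is 0.2, 0.001 m is 0.02.

```bash
echo '{"offsets": [[0, 0, 0, 0.02, 0, 0.2, 0.06], [0, 0, 0, 0, 0, 0.2, 0.06], [0, 0, 0, 0, 0, 0, 0.06], [0, 0, 0, 0, 0, 0, 0.06], [0, 0, 0, 0, 0, 0, 0.035]]}' > mv.in && python3 steer.py mv.in|sed -n '2p;4,6p'
echo '{"offsets": [[0, 0, 0, 0, 0, 0, 0.032], [0, 0, 0, 0, 0, 0, 0.029], [0, 0, 0, 0, 0, 0, 0.028], [0, 0, 0, 0, 0, 0, 0.027]]}' > mv.in && python3 steer.py mv.in|sed -n '2p;4,6p'
python3 d.py .568 .134 .135 3.505
```

```text
eef_pos: [0.5672, 0.1329, 0.1333]
force: [-0.1, 0.9, 0.6]
grip_width: 0.047
grip_force: 0.0
eef_pos: [0.567, 0.134, 0.1337]
force: [-2.0, 4.5, 1.8]
grip_width: 0.0272
grip_force: 2.2
t 17.95 pos [0.567  0.134  0.1337] yaw -2.779 rot [ 0.002  0.001 -0.001] d_now [-0.0009 -0.0003 -0.0013] d_after [-0.0009 -0.0003 -0.0013] F [-2.   4.5  1.8] w 0.0272 gf 2.155797556042671
```

To row units: 0.0005 m is 0.01.

```bash
echo '{"offsets": [[0, 0, 0, 0, 0.01, 0, 0.027], [0, 0, 0, 0, 0, 0, 0.027], [0, 0, 0, 0, 0, 0, 0.027]]}' > mv.in && python3 steer.py mv.in|sed -n '2p;4,6p'
echo '{"offsets": [[0, 0, 0, 0, 0, 0, 0.02], [0, 0, 0, 0, 0, 0, 0.015], [0, 0, 0, 0, 0, 0, 0.015], [0, 0, 0, 0, 0, 0, 0.015], [0, 0, 0, 0, 0, 0, 0.015]]}' > mv.in && python3 steer.py mv.in|sed -n '2p;4,6p'
python3 -c "
from h import *
s=r.get_state();M=R.from_rotvec(s['ee_rot']).as_matrix();print((M.T@s['force']).round(2),(M.T@s['moment']).round(3))"
```

```text
eef_pos: [0.567, 0.134, 0.1336]
force: [-2.1, 4.9, 4.1]
grip_width: 0.0269
grip_force: 2.5
eef_pos: [0.5669, 0.1344, 0.1338]
force: [-2.1, 5.3, 5.8]
grip_width: 0.0256
grip_force: 59.0
[ 0.04  5.67 -5.83] [-1.335  0.049  0.053]
```

```bash
cat > f.py <<'E'
from h import *
s=r.get_state();M=R.from_rotvec(s['ee_rot']).as_matrix();print(s['time'],s['eef_pos'].round(4),"F",(M.T@s['force']).round(2),"M",(M.T@s['moment']).round(3),"tilt",(M[:2,2]).round(4),"w",round(s['grip_width'],4),round(s['grip_force'],1))
E
echo '{"offsets": [[0, 0, 0, 0, 0.014, 0, 0.015], [0, 0, 0, 0, 0, 0, 0.015], [0, 0, 0, 0, 0, 0, 0.015]]}' > mv.in && python3 steer.py mv.in>/dev/null; python3 f.py
echo '{"offsets": [[0, 0, 0, 0, 0.014, 0, 0.015], [0, 0, 0, 0, 0, 0, 0.015], [0, 0, 0, 0, 0, 0, 0.015]]}' > mv.in && python3 steer.py mv.in>/dev/null; python3 f.py
```

```text
19.05 [0.5669 0.1344 0.1338] F [ 1.21  5.14 -5.67] M [-0.947  0.067  0.005] tilt [0.0006 0.0007] w 0.0252 59.0
19.35 [0.5669 0.1344 0.1338] F [ 1.06  3.29 -5.38] M [-0.574  0.062  0.05 ] tilt [ 0.0011 -0.0005] w 0.0252 59.1
```

To row units: 0.0012 m is 0.024, -0.0003 m is -0.006.

```bash
echo '{"offsets": [[0, 0, 0, -0.006, 0.024, 0, 0.015], [0, 0, 0, 0, 0, 0, 0.015], [0, 0, 0, 0, 0, 0, 0.015]]}' > mv.in && python3 steer.py mv.in>/dev/null; python3 f.py
echo '{"offsets": [[0, 0, 0, 0, 0, -0.04, 0.015], [0, 0, 0, 0, 0, -0.04, 0.015], [0, 0, 0, 0, 0, 0, 0.015], [0, 0, 0, 0, 0, 0, 0.015]]}' > mv.in && python3 steer.py mv.in>/dev/null; python3 f.py
```

```text
19.65 [0.5668 0.1346 0.1338] F [ 0.33  1.37 -5.55] M [-0.031  0.179  0.02 ] tilt [ 0.0014 -0.0028] w 0.0256 59.3
20.05 [0.566  0.1354 0.1368] F [-0.23 -0.47  1.55] M [ 0.087 -0.053  0.058] tilt [-0.0008 -0.0011] w 0.0252 58.9
```

To row units: -0.003 m is -0.06.

```bash
echo '{"offsets": [[0, 0, 0, 0, 0, -0.06, 0.015], [0, 0, 0, 0, 0, -0.06, 0.015], [0, 0, 0, 0, 0, -0.06, 0.015], [0, 0, 0, 0, 0, 0, 0.015], [0, 0, 0, 0, 0, 0, 0.015]]}' > mv.in && python3 steer.py mv.in>/dev/null; python3 f.py
```

```text
20.55 [0.5663 0.136  0.1465] F [0.76 0.05 1.39] M [0.044 0.018 0.004] tilt [ 0.0003 -0.    ] w 0.0254 59.0
```

To row units: -0.003 m is -0.06.

```bash
echo '{"offsets": [[0, 0, 0, 0, 0, -0.06, 0.015], [0, 0, 0, 0, 0, -0.06, 0.015], [0, 0, 0, 0, 0, -0.06, 0.015], [0, 0, 0, 0, 0, 0, 0.015], [0, 0, 0, 0, 0, 0, 0.015]]}' > mv.in && python3 steer.py mv.in>/dev/null; python3 f.py
echo '{"offsets": [[0, 0, 0, 0, 0, -0.06, 0.015], [0, 0, 0, 0, 0, -0.06, 0.015], [0, 0, 0, 0, 0, -0.06, 0.015], [0, 0, 0, 0, 0, 0, 0.015], [0, 0, 0, 0, 0, 0, 0.015]]}' > mv.in && python3 steer.py mv.in>/dev/null; python3 f.py
python3 - <<'E'
from h import *
S=eyes.camera("scene")
a=cv2.resize(S["pixels"][180:260,280:410],None,fx=6,fy=6,interpolation=cv2.INTER_CUBIC); cv2.imwrite("pics/s5.png",a[:,:,::-1])
E
```

```text
21.05 [0.5663 0.136  0.1555] F [-1.06 -0.72  1.1 ] M [ 0.141 -0.055 -0.016] tilt [0.0001 0.    ] w 0.0255 59.0
21.55 [0.5663 0.136  0.1645] F [-0.41 -0.24  1.55] M [ 0.132  0.01  -0.017] tilt [0.0002 0.0001] w 0.0255 59.0
```

View pics/s5.png

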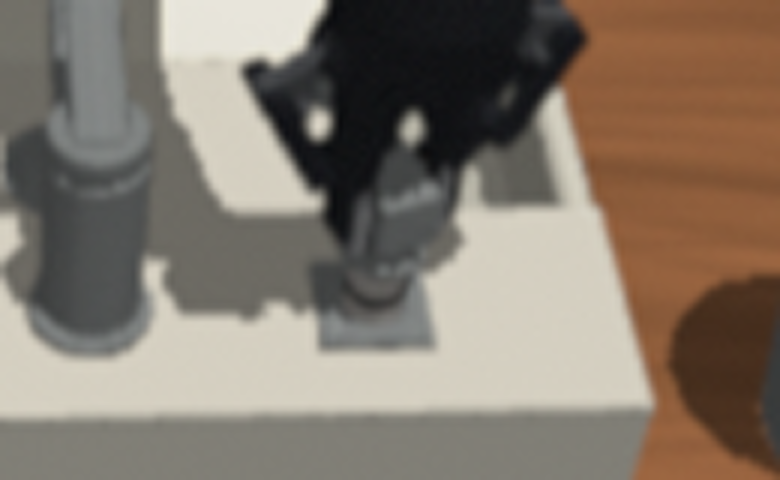

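The dark sealing ring shows at (377,298), with barrel visible below it down to the collar at (377,320). The lift is about 30 mm, so roughly 32 mm of barrel is still inside, and the forces are only the pump's weight.

```bash
echo '{"offsets": [[0, 0, 0, 0, 0, 0, 0.015], [0, 0, 0, 0, 0, 0, 0.015], [0, 0, 0, 0, 0, 0, 0.015], [0, 0, 0, 0, 0, 0, 0.015], [0, 0, 0, 0, 0, 0, 0.015]]}' > mv.in && python3 steer.py mv.in>/dev/null; python3 f.py; python3 -c "from bench import r, eyes; print(r.close_job())"
```

```text
22.1 [0.5663 0.136  0.1643] F [-0.5  -1.71  1.8 ] M [ 0.136 -0.004 -0.066] tilt [-0. -0.] w 0.0252 59.0
the job is handed in; nothing more can be done
None
```

Both soap ends are in the bin, and the pump is held steady about 30 mm up with its sealing ring clear of the collar and roughly 32 mm of barrel still inside; I handed the job in at 22 s and no verdict came back.

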